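# Check a jewel-box frame for square across its diagonals

### The arm

A 6-joint arm with a two-finger parallel gripper is mounted at the origin on the work surface. World frame = base frame: x ahead of the robot, y to its left, z up, the work surface at z = 0. Lengths are in m, angles in degrees, forces in N, time in s.
With the tool pointing down it reaches from about 0.4 to 0.825 m from the base axis. Payload 7 kg.
Tool frame: the origin (TCP) lies on the centre line of the jaws, within the pads' length; the fingertips stand 11 mm ahead of it and the grasp point (between the pads) lies 8 mm behind it; z points along the fingers, y is the line along which they close (so a half turn about z gives the same grasp; the last joint's range is limited). The gripper opens to 88 mm and grips with 3 to 60 N. Pads are 19 mm wide; open, the fingers measure 130 mm over their backs; the gripper's body (78 mm by 193 mm) begins 47 mm behind the grasp point.
Start: joints at [81.652, 20.546, 0.682, 0, -70.136, -16.507], TCP at [0.284, 0.612, 0.238] pointing down, gripper open.
Joint ranges: [-176.03, 176.03], [-82.01, 121.73], [-58.28, 71.71], [-173.87, 95.51], [-174.79, -0.11], [-173.66, 173.66]. Speed limits (degrees/s): [136.94, 136.94, 172.46, 180, 180, 180].

### API

Orientations are given as [roll, pitch, yaw] about the fixed x, y, z axes, in that order (R = Rz(yaw) Ry(pitch) Rx(roll)).
In Python, from plant import r, capture, camera_model, job gives the robot as it stands.
- The arm moves only by the tool drive_tool, never from a script. Its argument "increments" is a list that holds one entry, the list of rows, each a list of 5 numbers: the gripper's target within -1 to 1 (fully open at 1, half-way at 0, shut at -1), then the shift along the tool's x, y, z scaled (see below), then the turn about the tool's z scaled (see below). In form: [[[gripper, tx, ty, tz, roll], ...]]. A call has 1 to 5 rows; each row is the pose to reach, as a shift and turn from the pose commanded when the call began, along the tool's axes at that moment, turning the shorter way round; what a row does not reach only later rows make up. The controller multiplies each number of a shift by 120 mm and each number of a turn by 360 degrees. A row lasts 1/8 s, in which the tool goes at most 62.5 mm and 10.7 degrees, less where a joint would pass 70% of its speed; a pose out of reach is approached as far as the arm can. A call with a number of a shift or a turn outside -1 to 1 is refused whole. A call with a gripper value outside its range is refused whole. The fingers move at their own pace and stop on an object; "squeeze" is the grip in N (left out, the last holds). Time passes only in rows, so rows that repeat a pose let the fingers close. It gives the time, the measured TCP pose, the force, the opening and the grip force at its end, in the units of the state.
- r.get_state(): the state, without advancing time (a new reading comes with each control period).
- capture(name): name is "scene" or "top" or "wrist"; returns the picture (384x512x3 uint8, red, green, blue); there is no depth.
- camera_model(name): a dict with "camera_matrix" (3x3 intrinsics, pixels), "rvec" (rotation vector, rad) and "tvec" (3), from world to camera coordinates, as OpenCV has them. Camera axes: x right, y down, z forward; pixel columns grow to the right and rows downward; lengths in m; the calibration is good to about 2 mm. A picture is of the moment at which its call begins: read the wrist's pose just before it. camera_model takes no time and is no camera call; for the wrist camera it gives the pose at the moment of the call.
- job.close_job(): hands the job in; it is judged then, once.
The state is a dict: "time_s": time; "joints": joint angles; "qd": joint speeds; "joint_torque": joint torques, N m; "tcp_pos": TCP position; "eef_rot": TCP orientation; "contact_force": force on the tool from outside, world axes, zero at the start; "moment": the same for the moment, N m; "gripper_width": finger opening in m; "gripper_force": force on a finger pad.
Only numpy, scipy, OpenCV 4.12 (cv2) and the standard library are available. Lean on these libraries where they do the work, as an engineer would, in place of code of your own. Each camera call takes 0.05 s, during which the arm holds its last target. There are 200 camera calls.

### The job

Check the wooden frame for square with the slide gauge: measure both inside diagonals, each time laying the gauge flat on the bench inside the frame and drawing its slide out until both noses sit in opposite corners. Finish with the gauge left lying set like that across the longer diagonal, so I can see which corners to knock in, and leave the other things on the bench where they are.

Things in the scene. Friction and masses are not known exactly. Their poses are not given: they have to be found in the camera images.
- frame: dark wooden frame with brass corner plates, stuck fast to the bench (cannot shift). Sizes in mm: rails 14 wide and 14 high, all inside edges 150 long, but racked 4 degrees out of square: one inside diagonal is about 15 longer than the other. Origin at the frame's centre on the bench, z up, x along two of the rails; any heading.
- corner_a (a point): inside corner of the frame, where the inner faces of two rails meet, at bench height. Round the frame the corners are a, b, c, d: a is opposite c, b opposite d
- corner_b (a point): inside corner of the frame, where the inner faces of two rails meet, at bench height. Round the frame the corners are a, b, c, d: a is opposite c, b opposite d
- corner_c (a point): inside corner of the frame, where the inner faces of two rails meet, at bench height. Round the frame the corners are a, b, c, d: a is opposite c, b opposite d
- corner_d (a point): inside corner of the frame, where the inner faces of two rails meet, at bench height. Round the frame the corners are a, b, c, d: a is opposite c, b opposite d
- gauge: diagonal gauge (slide rule), 300 g, lying flat. Sizes in mm: body 16 wide, 8 high; x = its length, z up; origin on the underside. Red handle block: centre at x = -25, 40 long (x), 14 wide (y), 8 to 42 above the underside. A tongue with a yellow knob slides out to +x on top. Round noses, 4 radius and 12 high, at both ends: centres 165 apart plus the travel, each about 6 from the corner it is set in.
- tongue (a joint): travel of the gauge's tongue, m: 0 shut, 0.055 fully out (to the gauge's +x). Light friction (0.4 N) holds it where it is left.
- nose_fixed (a point): centre of the fixed nose, at x = -82.5 of the gauge, 6 above its underside (mm)
- nose_slide (a point): centre of the tongue's nose, at x = 82.5 + travel of the gauge, 6 above its underside (mm)
- handle (a point): middle of the red handle's top, 42 above the gauge's underside, at x = -25 of the gauge (mm)
- knob (a point): middle of the top of the tongue's yellow knob, 42 above the gauge's underside, at x = 40 + travel of the gauge; knob 10 thick along the gauge's x, 26 across, 30 tall (12 to 42 up). Gap between handle and shut knob: 40. (mm)
- hammer: bystander: small hammer lying on the bench, about 220 mm long. Its handle is towards its -x
- bench_block: bystander: square steel bench block, 75 x 75 x 20 mm high. Origin on its underside
- flux_jar: bystander: round jar with a blue cap, 52 across, 60 mm high. Origin on its underside
- wax_block: bystander: green wax block, 55 x 30 x 22 mm high. Origin on its underside
- findings_box: bystander: clear divided box, 75 x 110 x 30 mm high. Origin on its underside
- wire_spool: bystander: copper spool standing on its end, 48 across, 32 mm high. Origin on its underside
Mind the look-alikes: they are no part of the job. There is more than one size of the gauge; the job needs the largest.

How it is judged:
By the outcome, as a careful person would: the job done as asked, in the order asked, and still so for the second after the job is handed in, with the robot touching nothing.
It also fails if it takes over 67 s, if anything falls off the work surface, if the arm or the gripper's body presses on something with over 40 N, if the wrist force passes 120 N, or if a joint passes its speed limit or range.

## Working session

There is one attempt and no reset: what is moved stays moved. The work goes in short steps, Python scripts to look and compute and a tool call to move; the robot and the scene stay as the last step left them, time stands still between calls to the robot, and variables do not carry over. Pictures are saved under pics/ and viewed, at most 10 in all, crops included, and the job is handed in when it is done.

Besides the shell and the picture viewer there is one more tool, called in YAML: its name, and indented under it one key for each argument. drive_tool: Moves the arm, as the interface text tells. Its arguments: {"type":"object","properties":{"increments":{"type":"array"},"squeeze":{"type":"number"}},"required":["increments"]}

```bash
mkdir -p pics; ls; python3 - <<'E'
from plant import r,capture,camera_model
import cv2
s=r.get_state();print(s['time_s'],s['tcp_pos'],s['eef_rot'],s['gripper_width'])
for n in('scene','top'):
    im=capture(n);cv2.imwrite(f'pics/{n}0.png',im[:,:,::-1])
    m=camera_model(n);print(n,m)
a=cv2.imread('pics/scene0.png');b=cv2.imread('pics/top0.png')
cv2.imwrite('pics/top0b.png',cv2.resize(b,(800,600),interpolation=cv2.INTER_CUBIC))
E
```

```text
pics
0.0 [0.28353107 0.61204481 0.23662612] [ 1.79906140e+02 -6.95918285e-03 -2.48615709e+01] 0.08770448336646007
scene {'camera_matrix': array([[484.48742641,   0.        , 258.82316815],
       [  0.        , 484.48742641, 194.32914573],
       [  0.        ,   0.        ,   1.        ]]), 'rvec': array([ 1.47201169,  2.32522254, -0.70073032]), 'tvec': array([ 0.2173479 , -0.34801362,  1.71357298])}
top {'camera_matrix': array([[482.81155358,   0.        , 251.59978183],
       [  0.        , 482.81155358, 183.32678891],
       [  0.        ,   0.        ,   1.        ]]), 'rvec': array([ 2.17513476, -2.21824689,  0.06257131]), 'tvec': array([0.01566068, 0.50739004, 1.29656831])}
```

View pics/top0b.png

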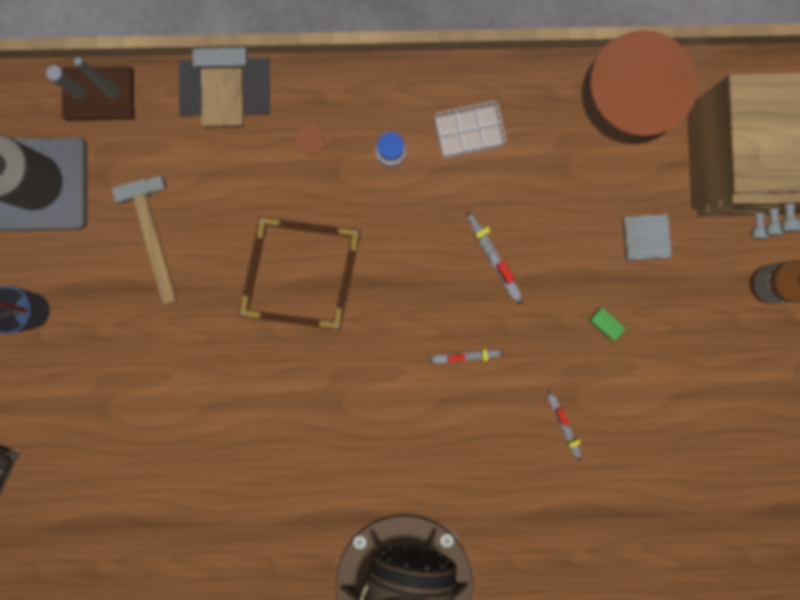

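View pics/scene0.png

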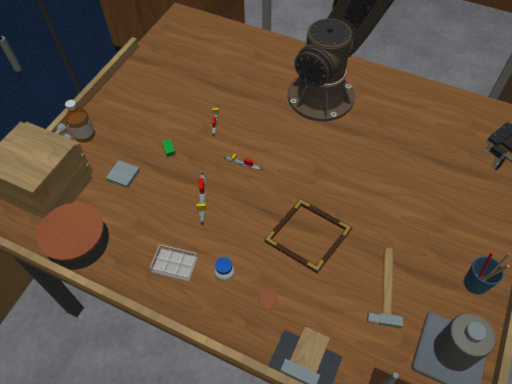

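Three gauges are visible (800-px picture): A (495,258), about 102 px long; B (466,357), about 70 px; C (564,425), about 70 px. A should be the largest, since it is about as long as the roughly 100 px (178 mm) frame side. I'll confirm that in metres and with an enlarged crop.

```bash
cat > h.py <<'E'
import numpy as np,cv2
from plant import r,capture,camera_model
def ray(m,uv,z):
    R,_=cv2.Rodrigues(m['rvec']);t=np.ravel(m['tvec']);K=m['camera_matrix']
    d=R.T@np.linalg.solve(K,np.array([uv[0],uv[1],1.]));c=-R.T@t
    return c+d*(z-c[2])/d[2]
def proj(m,P): return cv2.projectPoints(np.float64(P).reshape(-1,3),m['rvec'],m['tvec'],m['camera_matrix'],None)[0].reshape(-1,2)
def blobs(im,kind,amin=6):
    h=cv2.cvtColor(im,cv2.COLOR_RGB2HSV)
    lim={'red':[((0,190,120),(6,255,255)),((174,190,120),(180,255,255))],'yellow':[((25,150,120),(35,255,255))],'brass':[((18,110,90),(26,255,255))]}[kind]
    k=sum(cv2.inRange(h,a,b) for a,b in lim)
    n,l,s,c=cv2.connectedComponentsWithStats(k)
    return [(c[i],s[i,4],l==i) for i in range(1,n) if s[i,4]>=amin]
E
python3 - <<'E'
from h import *
np.set_printoptions(precision=4,suppress=True)
for n in('scene','top'):
    im=cv2.imread(f'pics/{n}0.png')[:,:,::-1].copy();m=camera_model(n)
    for k,z in(('red',.042),('yellow',.042),('brass',.014)):
        for c,a,_ in blobs(im,k): print(n,k,c,a,ray(m,c,z)[:2])
b=cv2.imread('pics/top0.png')
cv2.imwrite('pics/crop1.png',cv2.resize(b[125:305,145:385],(800,600),interpolation=cv2.INTER_CUBIC))
E
```

```text
scene red [213.5455 119.9545] 22 [ 0.2917 -0.2671]
scene red [247.76 159.84] 25 [ 0.392 -0.092]
scene red [200.5 183. ] 44 [ 0.5312 -0.1823]
scene yellow [215.     108.5833] 12 [ 0.2449 -0.2868]
scene yellow [233.5 155.5] 12 [ 0.3957 -0.1399]
scene yellow [201.1905 204.2857] 21 [ 0.5966 -0.1434]
scene brass [121.1667  54.6667] 6 [ 0.1303 -0.7507]
scene brass [112.   64.9] 10 [ 0.1913 -0.7496]
scene brass [215.0357 110.8929] 28 [ 0.2319 -0.2963]
scene brass [ 51.875 131.   ] 8 [ 0.5423 -0.7461]
scene brass [ 76.3333 144.3333] 6 [ 0.554  -0.6369]
scene brass [233.5714 154.    ] 7 [ 0.3714 -0.1537]
scene brass [233.4444 159.    ] 9 [ 0.3895 -0.1449]
scene brass [301.     203.6724] 58 [0.4533 0.1149]
scene brass [200.44 207.54] 50 [ 0.5935 -0.1511]
scene brass [344.5156 227.7812] 64 [0.4758 0.2608]
scene brass [271.1719 237.9531] 64 [0.5967 0.0824]
scene brass [384.6881 280.4109] 202 [0.5837 0.4151]
scene brass [391.9444 261.    ] 18 [0.5195 0.4159]
scene brass [315.5147 264.2059] 68 [0.619  0.2277]
scene brass [390.7778 291.3519] 54 [0.607  0.4392]
scene brass [ 72.     279.7778] 9 [ 0.
[... 591 characters left out ...]
 [ 0.6052 -0.1598]
top brass [223.7246 151.1594] 69 [0.5967 0.0798]
top brass [ 99.2222 153.3333] 18 [0.5973 0.4181]
top brass [304.5 151. ] 6 [ 0.5929 -0.14  ]
top brass [103.4231 168.1923] 26 [0.5565 0.4068]
top brass [107.125 182.75 ] 8 [0.5168 0.397 ]
top brass [158.1    197.1714] 70 [0.475  0.2594]
top brass [212.4583 204.5417] 72 [0.4522 0.1127]
top brass [387.5   197.875] 8 [ 0.4609 -0.3618]
top brass [397.4167 207.5   ] 12 [ 0.4343 -0.3878]
top brass [382.     210.2222] 9 [ 0.4278 -0.3457]
top brass [392.5  217.25] 8 [ 0.4083 -0.3735]
top brass [309.5    223.3333] 6 [ 0.3963 -0.1485]
top brass [309.9091 230.    ] 11 [ 0.3784 -0.1492]
top brass [367.0476 282.7619] 21 [ 0.2342 -0.2989]
```

View pics/crop1.png

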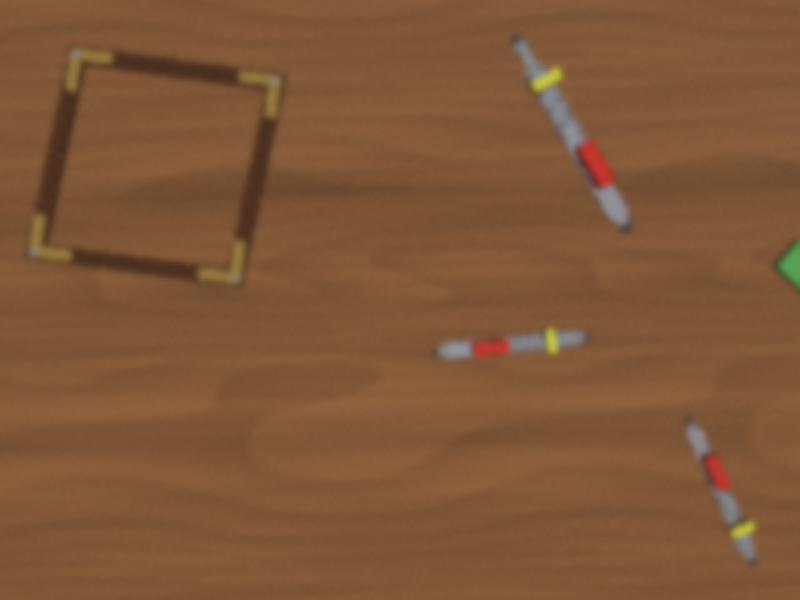

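Gauge A, top crop (518,40)–(628,228), is clearly the longest: about 1.5× the others, with its red handle at (597,165) and yellow knob at (547,78). Its handle is at (0.530,-0.184) and it points about 30°. The frame's centre is about (0.536,0.170). Its longer diagonal runs far-right to near-left, at about -56°. I'll go there by way of the frame.

drive_tool:
  increments:
    - [[1, 0.5, 0.36, 0, 0], [1, 1, 0.72, 0, 0], [1, 1, 0.72, 0, 0]]

```text
time_s: 0.48
tcp_pos: [0.3572, 0.4808, 0.2376]
eef_rot: [180.0, 0.0, -25.0]
contact_force: [0.3, 0.3, -0.3]
gripper_width: 0.088
gripper_force: 0.0
```

drive_tool:
  increments:
    - [[1, 0.5, 0.36, 0, 0], [1, 1, 0.72, 0, 0], [1, 1, 0.72, 0, 0]]

```text
time_s: 0.85
tcp_pos: [0.4298, 0.3524, 0.2376]
eef_rot: [180.0, 0.0, -25.0]
contact_force: [-0.1, 1.3, -0.8]
gripper_width: 0.0878
gripper_force: 0.0
```

drive_tool:
  increments:
    - [[1, 0.5, 0.36, 0, 0], [1, 1, 0.72, 0, 0], [1, 1, 0.72, 0, 0], [1, 1, 0.72, 0, 0]]

```text
time_s: 1.35
tcp_pos: [0.5021, 0.225, 0.2373]
eef_rot: [180.0, 0.0, -25.0]
contact_force: [-0.0, 1.1, -0.5]
gripper_width: 0.088
gripper_force: 0.0
```

```bash
python3 - <<'E'
from h import *
np.set_printoptions(precision=4,suppress=True)
s=r.get_state();print(s['tcp_pos'],s['eef_rot'],s['joints'])
m=camera_model('wrist');im=capture('wrist')
cv2.imwrite('pics/w1.png',im[:,:,::-1])
R,_=cv2.Rodrigues(m['rvec']);print(-R.T@np.ravel(m['tvec']),R[2],m['camera_matrix'][0,0])
print(proj(m,[[.6187,.2261,.014],[.5967,.08,.014],[.4522,.1127,.014],[.475,.2594,.014]]))
E
```

```text
[0.5021 0.225  0.2373] [179.9819   0.0105 -24.9873] [ 44.537    8.8382 -15.2066  -0.0038 -65.9758  20.4773]
[0.5687 0.1946 0.3843] [-0.2474  0.1162 -0.9619] 290.8073262583943
[[214.9349  80.1649]
 [336.1593  41.5314]
 [352.1421 165.0804]
 [242.162  195.7472]]
```

View pics/w1.png

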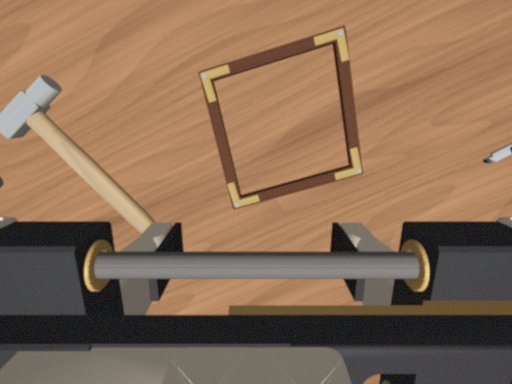

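The wrist view shows the whole frame, with corner plates at (208,77), (340,37), (354,170) and (238,203). I'll fit its four inside edges on the bench and intersect them.

```bash
cat > frame.py <<'E'
from h import *
def frame(im,m,C=(.5357,.170),vis=None):
    # boundary between bright bench interior and dark rail, on mid-side scanlines, cast to z=0
    g=cv2.GaussianBlur(im,(0,0),.7)[:,:,0].astype(float)   # red channel: bench bright, rails dark
    C=np.array(C);th=np.radians(-13.)  # rail dir approx, refined below
    P=np.array([[.6187,.2261],[.5967,.08],[.4522,.1127],[.475,.2594]])
    L=[]
    for i in range(4):
        a,b=P[i],P[(i+1)%4];d=(b-a)/np.linalg.norm(b-a);n=np.array([-d[1],d[0]])
        if n@(C-a)>0:n=-n      # n outward
        mid=(a+b)/2;pts=[]
        for t in np.linspace(-.042,.042,43):
            s=np.linspace(-.025,.010,141)
            W=np.c_[mid+t*d+s[:,None]*n,0*s]
            uv=proj(m,W).astype(np.float32)
            v=cv2.remap(g,uv[:,:1],uv[:,1:],cv2.INTER_LINEAR,borderValue=0).ravel()
            dv=np.gradient(v);k=np.argmin(dv)
            if dv[k]<-1: pts.append(W[k,:2])
        pts=np.array(pts);vx,vy,x0,y0=cv2.fitLine(pts.astype(np.float32),cv2.DIST_HUBER,0,1e-6,1e-6).ravel()
        res=np.abs((pts-[x0,y0])@[-vy,vx]);L.append((np.array([x0,y0]),np.array([vx,vy]),np.median(res)*1e3))
    cs=[]
    for i in range(4):
        (p,d,_),(q,e,_)=L[i-1],L[i]
        k=np.linalg.solve(np.c_[d,-e],q-p);cs.append(p+k[0]*d)
    return np.array(cs),[l[2] for l in L]
E
python3 - <<'E'
from frame import *
np.set_printoptions(precision=4,suppress=True)
m=camera_model('wrist');im=cv2.imread('pics/w1.png')[:,:,::-1].copy()
c,res=frame(im,m);print(c,res)
print('sides',[np.linalg.norm(c[i]-c[i-1]) for i in range(4)],'diag',np.linalg.norm(c[0]-c[2]),np.linalg.norm(c[1]-c[3]),c.mean(0))
for a,b in((2,0),(1,3)):
    d=c[b]-c[a];print(np.degrees(np.arctan2(d[1],d[0])))
E
```

```text
[[0.6203 0.2308]
 [0.5973 0.0814]
 [0.4503 0.1152]
 [0.4733 0.2635]] [np.float64(0.16616121606993897), np.float64(0.1313865957857838), np.float64(0.2230761863403895), np.float64(0.26942718268929916)]
sides [np.float32(0.15060869), np.float32(0.1512009), np.float32(0.15087053), np.float32(0.1501251)] diag 0.20566651 0.2203276 [0.5353 0.1727]
34.22714
124.25598
```

Fit is good: sides 150–151, diagonals 205.7 (c0–c2) and 220.3 (c1–c3, the longer). Now on to the gauge.

drive_tool:
  increments:
    - [[1, 0.28, 0.5, 0, 0], [1, 0.55, 1, 0, 0], [1, 0.55, 1, 0, 0]]

```text
time_s: 1.78
tcp_pos: [0.5105, 0.0879, 0.2376]
eef_rot: [180.0, 0.0, -24.9]
contact_force: [0.1, 0.8, 0.4]
gripper_width: 0.0873
gripper_force: 0.0
```

drive_tool:
  increments:
    - [[1, 0.28, 0.5, 0, 0], [1, 0.55, 1, 0, 0], [1, 0.55, 1, 0, 0]]

```text
time_s: 2.15
tcp_pos: [0.5205, -0.0487, 0.2374]
eef_rot: [180.0, 0.0, -25.0]
contact_force: [-0.0, 0.2, -0.9]
gripper_width: 0.0877
gripper_force: 0.0
```

drive_tool:
  increments:
    - [[0, 0.28, 0.5, 0, 0.02], [0, 0.55, 1, 0, 0.05], [0, 0.55, 1, 0, 0.08], [0, 0.55, 1, 0, 0.11], [0, 0.55, 1, 0, 0.14]]

```text
time_s: 2.78
tcp_pos: [0.5307, -0.1826, 0.2373]
eef_rot: [180.0, 0.0, -75.3]
contact_force: [0.1, 0.2, -0.7]
gripper_width: 0.0458
gripper_force: 0.0
```

drive_tool:
  increments:
    - [[0, 0, 0, 0, 0.03], [0, 0, 0, 0, 0.06], [0, 0, 0, 0, 0.09], [0, 0, 0, 0, 0.12], [0, 0, 0, 0, 0.14]]

```text
time_s: 3.4
tcp_pos: [0.5308, -0.1821, 0.2374]
eef_rot: [180.0, 0.0, -125.6]
contact_force: [-0.3, 0.6, 0.4]
gripper_width: 0.0434
gripper_force: 0.0
```

drive_tool:
  increments:
    - [[0, 0, 0, 0, 0.03], [0, 0, 0, 0, 0.06], [0, 0, 0, 0, 0.067], [0, 0, 0, 0, 0.067]]

```text
time_s: 3.9
tcp_pos: [0.5306, -0.1824, 0.2374]
eef_rot: [180.0, 0.0, -149.4]
contact_force: [-0.4, 0.1, -0.5]
gripper_width: 0.0434
gripper_force: 0.0
```

```bash
python3 - <<'E'
from h import *
np.set_printoptions(precision=4,suppress=True)
s=r.get_state();print(s['time_s'],s['tcp_pos'],s['eef_rot'],s['joints'])
m=camera_model('wrist');im=capture('wrist')
cv2.imwrite('pics/w2.png',im[:,:,::-1])
for k in('red','yellow'):
    for c,a,mk in blobs(im,k,40):
        ct=max(cv2.findContours(mk.astype(np.uint8),0,1)[0],key=len)
        q=cv2.approxPolyDP(cv2.convexHull(ct),3,True).reshape(-1,2)
        print(k,c,a,ray(m,c,.042)[:2]);print([tuple(np.round(ray(m,x,.042)[:2],4)) for x in q],q.tolist())
E
```

```text
3.9 [ 0.5306 -0.1824  0.2374] [ 179.9937    0.0092 -149.4153] [  1.0163   9.8646 -13.9239  -0.0109 -66.2067 -60.4272]
```

View pics/w2.png

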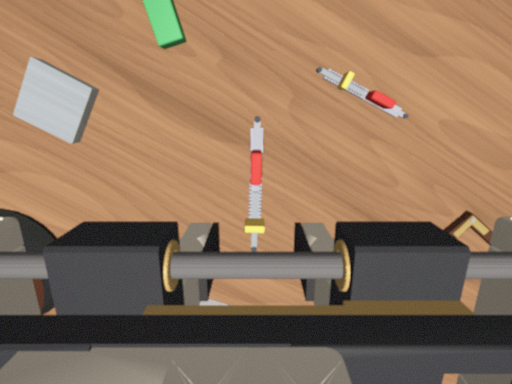

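The gauge lies straight along the gripper's centre line: fixed nose (257,120), handle (256,168), knob (255,226). My masks found nothing, so I'll check the colours.

```bash
sed -i 's/(0,190,120),(6,255,255)/(0,190,70),(6,255,255)/;s/(174,190,120)/(174,190,70)/' h.py; python3 - <<'E'
from h import *
np.set_printoptions(precision=4,suppress=True)
im=cv2.imread('pics/w2.png')[:,:,::-1].copy();m=camera_model('wrist')
h=cv2.cvtColor(im,cv2.COLOR_RGB2HSV);print(h[168,250:263].tolist(),h[226,246:264:3].tolist())
for k in('red','yellow'):
    for c,a,mk in blobs(im,k,20):
        ct=max(cv2.findContours(mk.astype(np.uint8),0,1)[0],key=len)
        q=cv2.minAreaRect(ct);b=cv2.boxPoints(q)
        print(k,c,a,ray(m,c,.042)[:2],q);print([ray(m,x,.042)[:2].round(4).tolist() for x in b])
E
```

```text
[[5, 125, 194], [1, 163, 225], [1, 172, 236], [1, 165, 242], [1, 163, 243], [1, 163, 242], [1, 161, 243], [1, 161, 243], [1, 158, 243], [1, 163, 241], [2, 170, 234], [4, 161, 216], [10, 131, 185]] [[27, 130, 234], [26, 129, 234], [26, 129, 234], [25, 132, 234], [25, 134, 232], [25, 135, 230]]
red [371.8611  97.5   ] 36 [ 0.3912 -0.1132] ((374.0440979003906, 97.42646789550781), (13.548388481140137, 7.202939987182617), 30.963756561279297)
[[0.3939, -0.1188], [0.3865, -0.1191], [0.3858, -0.1035], [0.3933, -0.103]]
```

```bash
sed -i 's/190,70/145,70/g;s/(25,150,120),(35/(22,115,180),(34/' h.py; python3 - <<'E'
from h import *
np.set_printoptions(precision=4,suppress=True)
im=cv2.imread('pics/w2.png')[:,:,::-1].copy();m=camera_model('wrist')
p={}
for k in('red','yellow'):
    for c,a,mk in blobs(im,k,40):
        if abs(c[0]-256)>12: continue
        ys,xs=np.nonzero(mk);lo,hi=ys.min(),ys.max()
        e=[xs[ys==hi-2].mean(),hi+.5] ;f=[xs[ys==lo+2].mean(),lo-.5]
        print(k,c,a,e,f,'knobside',ray(m,e,.042)[:2],'rear',ray(m,f,.042)[:2],'cols',xs.min(),xs.max())
        p[k]=ray(m,e,.042)[:2]
d=p['yellow']-p['red'];u=d/np.linalg.norm(d);print('dist',np.linalg.norm(d),'heading',np.degrees(np.arctan2(*u[::-1])),'handle',p['red']-.02*u)
for uv in([257,117],[254,252]): print(ray(m,uv,.012)[:2])
E
```

```text
red [255.8567 167.0401] 349 [np.float64(255.5), np.float64(183.5)] [np.float64(255.5), np.float64(150.5)] knobside [ 0.5434 -0.175 ] rear [ 0.5089 -0.1954] cols 250 261
yellow [253.4344 228.7951] 122 [np.float64(254.0), np.float64(233.5)] [np.float64(254.0), np.float64(224.5)] knobside [ 0.6012 -0.1432] rear [ 0.5906 -0.1494] cols 244 264
dist 0.06597583227773443 heading 28.867898004950195 handle [ 0.5259 -0.1847]
[ 0.4757 -0.2129]
[ 0.6375 -0.1221]
```

Gauge heading is about 29.2° and travel about 14 mm; the handle's length checks at 40.1 mm. Handle centre (0.526,-0.185). Descend and grip.

drive_tool:
  increments:
    - [[0, 0.043, 0, 0.4, 0.004], [0, 0.043, 0, 0.8, 0.004], [0, 0.043, 0, 1, 0.004], [0, 0.043, 0, 1, 0.004]]

```text
time_s: 4.45
tcp_pos: [0.5244, -0.186, 0.1158]
eef_rot: [179.9, -0.2, -150.9]
contact_force: [0.9, 1.1, 1.1]
gripper_width: 0.0436
gripper_force: 0.0
```

drive_tool:
  increments:
    - [[0, 0, 0, 0.35, 0], [0, 0, 0, 0.6, 0], [0, 0, 0, 0.755, 0], [0, 0, 0, 0.755, 0]]

```text
time_s: 4.95
tcp_pos: [0.5256, -0.1863, 0.0271]
eef_rot: [180.0, -0.0, -150.9]
contact_force: [-0.6, -0.3, 0.1]
gripper_width: 0.0441
gripper_force: 0.0
```

drive_tool:
  increments:
    - [[-1, 0, 0, 0, 0], [-1, 0, 0, 0, 0], [-1, 0, 0, 0, 0], [-1, 0, 0, 0, 0], [-1, 0, 0, 0, 0]]
  squeeze: 20

```text
time_s: 5.58
tcp_pos: [0.5256, -0.1866, 0.0276]
eef_rot: [-180.0, 0.0, -151.0]
contact_force: [-1.3, 1.2, 6.2]
gripper_width: 0.014
gripper_force: 20.0
```

drive_tool:
  increments:
    - [[-1, 0, 0, -0.2, 0], [-1, 0, 0, -0.5, 0], [-1, 0, 0, -0.5, 0]]

```text
time_s: 5.95
tcp_pos: [0.5268, -0.1867, 0.0892]
eef_rot: [-179.9, 0.2, -151.0]
contact_force: [0.5, 0.8, -2.9]
gripper_width: 0.0137
gripper_force: 20.0
```

```bash
python3 - <<'E'
from h import *
s=r.get_state();print(s['time_s'],s['tcp_pos'],s['eef_rot'],s['joints'],s['gripper_width'],s['gripper_force'])
m=camera_model('wrist');im=capture('wrist')
cv2.imwrite('pics/w3.png',im[:,:,::-1])
E
```

```text
5.95 [ 0.52684004 -0.18667727  0.08922261] [-179.86643962    0.2074042  -150.96968293] [ 5.71079414e-01  1.77722637e+01 -2.51125650e+01  2.54671656e-02
 -4.68691875e+01 -6.15583752e+01] 0.013709282367925534 19.99134510755539
```

View pics/w3.png

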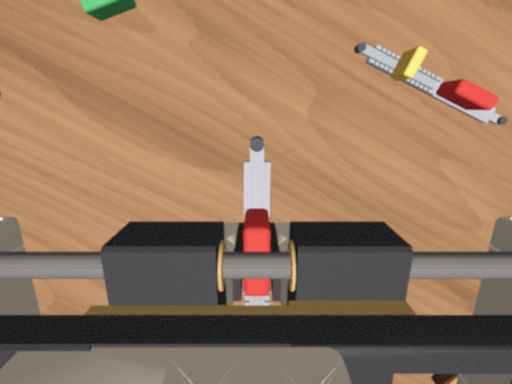

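The grip is good: the gauge hangs in line, with the fixed nose at (257,143). Now work out the placing for the short diagonal.

```bash
cat > mv.py <<'E'
from h import *
def units(target,yaw):
    s=r.get_state();p=np.array(s['tcp_pos']);y=np.radians(s['eef_rot'][2])
    d=np.array(target)-p;tx=np.array([np.cos(y),np.sin(y)]);ty=np.array([np.sin(y),-np.cos(y)])
    dy=(yaw-s['eef_rot'][2]+180)%360-180
    print('t',s['time_s'],'tcp',p.round(4),'yaw',round(s['eef_rot'][2],2),'-> units',np.round([d[:2]@tx/.12,d[:2]@ty/.12,-d[2]/.12,-dy/360],4))
E
python3 - <<'E'
from mv import *
s=r.get_state();p=s['tcp_pos'];m=camera_model('wrist')
n=ray(m,(257,143.5),p[2]-.0276+.012);y=np.radians(s['eef_rot'][2])
d=(n-p)[:2];print('nose in tool',d@[np.cos(y),np.sin(y)],d@[np.sin(y),-np.cos(y)])
c2=np.array([.4505,.1153]);c0=np.array([.6203,.2306]);u=(c0-c2)/np.linalg.norm(c0-c2)
units([*(c2+u*(.0055+.006+.0575)),.0892],34.2-180)
E
```

```text
nose in tool 0.05428357505136228 0.0011248458087775998
t 6.0 tcp [ 0.5257 -0.1865  0.0876] yaw -151.0 -> units [-1.244   2.5549 -0.0133 -0.0144]
```

drive_tool:
  increments:
    - [[-1, -0.14, 0.3, -0.05, 0], [-1, -0.3, 0.6, -0.05, 0], [-1, -0.42, 0.85, -0.05, 0]]

```text
time_s: 6.38
tcp_pos: [0.5187, -0.0718, 0.0915]
eef_rot: [179.9, -0.1, -151.0]
contact_force: [0.7, 1.1, -2.2]
gripper_width: 0.0138
gripper_force: 20.0
```

drive_tool:
  increments:
    - [[-1, -0.2, 0.45, 0, 0], [-1, -0.42, 0.85, 0, 0], [-1, -0.42, 0.85, 0, 0]]

```text
time_s: 6.75
tcp_pos: [0.5139, 0.0437, 0.0918]
eef_rot: [180.0, -0.1, -150.8]
contact_force: [-0.5, -0.4, -3.0]
gripper_width: 0.0138
gripper_force: 20.0
```

drive_tool:
  increments:
    - [[-1, -0.2, 0.4, 0, -0.007], [-1, -0.35, 0.7, 0, -0.0144], [-1, -0.404, 0.855, 0, -0.0144], [-1, -0.404, 0.855, 0, -0.0144]]

```text
time_s: 7.25
tcp_pos: [0.5064, 0.1541, 0.092]
eef_rot: [180.0, -0.1, -145.8]
contact_force: [0.1, -0.3, -2.4]
gripper_width: 0.0142
gripper_force: 20.0
```

```bash
python3 - <<'E'
from mv import *
from frame import frame
s=r.get_state();p=s['tcp_pos'];m=camera_model('wrist');im=capture('wrist')
cv2.imwrite('pics/w4.png',im[:,:,::-1])
c2=np.array([.4505,.1153]);c0=np.array([.6203,.2306]);u=(c0-c2)/np.linalg.norm(c0-c2)
units([*(c2+u*(.0055+.006+.056)),.030],34.2-180);print(s['joints'],s['contact_force'])
print(proj(m,[[*c2,0],[*c0,0],[.5973,.0814,0],[.4733,.2635,0]]))
E
```

```text
t 7.3 tcp [0.5064 0.1533 0.0921] yaw -145.81 -> units [ 8.000e-04 -2.000e-04  5.175e-01 -0.000e+00]
[ 3.81562598e+01  1.52959812e+01 -2.83552931e+01 -2.11598245e-02
 -4.64583539e+01 -9.39182660e+01] [ 0.12742689 -0.30883255 -2.40102243]
[[254.52124523 115.0114898 ]
 [254.8465766  329.7283828 ]
 [130.69362551 233.70779724]
 [377.83253236 233.32353975]]
```

View pics/w4.png

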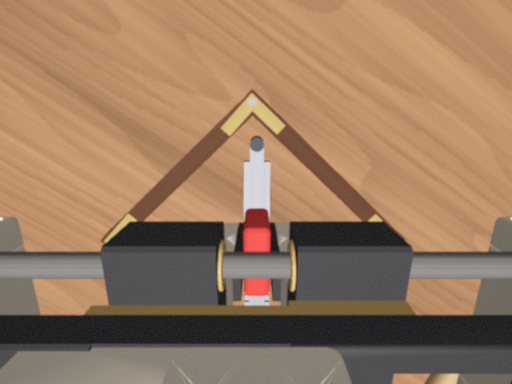

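The fixed nose (257,143) points into the corner plate at (252,112), about 1 mm right of it. Lower it and nudge it into the corner.

drive_tool:
  increments:
    - [[-1, 0, -0.01, 0.2, 0], [-1, 0, -0.01, 0.4, 0], [-1, 0, -0.01, 0.5, 0], [-1, 0, -0.01, 0.525, 0], [-1, 0, -0.01, 0.525, 0]]

```text
time_s: 7.92
tcp_pos: [0.5082, 0.1528, 0.0303]
eef_rot: [-180.0, 0.0, -145.8]
contact_force: [0.9, 0.2, -1.4]
gripper_width: 0.0142
gripper_force: 20.0
```

drive_tool:
  increments:
    - [[-1, 0.015, 0, 0.01, 0], [-1, 0.03, 0, 0.01, 0], [-1, 0.03, 0, 0.01, 0]]
  squeeze: 8

```text
time_s: 8.3
tcp_pos: [0.5048, 0.151, 0.0291]
eef_rot: [180.0, 0.0, -145.8]
contact_force: [0.0, -0.6, -2.6]
gripper_width: 0.014
gripper_force: 8.0
```

drive_tool:
  increments:
    - [[-1, 0.01, 0, 0.01, 0], [-1, 0.02, 0, 0.01, 0], [-1, 0.02, 0, 0.01, 0]]

```text
time_s: 8.68
tcp_pos: [0.503, 0.1497, 0.0277]
eef_rot: [-180.0, 0.0, -145.8]
contact_force: [0.6, 0.1, -1.8]
gripper_width: 0.014
gripper_force: 8.0
```

drive_tool:
  increments:
    - [[-1, 0.01, 0, 0, 0], [-1, 0.015, 0, 0, 0], [-1, 0.015, 0, 0, 0]]

```text
time_s: 9.05
tcp_pos: [0.5015, 0.1487, 0.0277]
eef_rot: [-180.0, 0.0, -145.8]
contact_force: [0.8, 0.5, 0.3]
gripper_width: 0.014
gripper_force: 8.0
```

drive_tool:
  increments:
    - [[-1, 0.008, 0, 0, 0], [-1, 0.015, 0, 0, 0], [-1, 0.015, 0, 0, 0]]

```text
time_s: 9.43
tcp_pos: [0.5007, 0.1481, 0.0278]
eef_rot: [-180.0, 0.1, -145.8]
contact_force: [5.0, 3.5, -3.6]
gripper_width: 0.0138
gripper_force: 8.0
```

```bash
python3 - <<'E'
from mv import *
s=r.get_state();print(s['tcp_pos'],s['contact_force']);im=capture('wrist')
cv2.imwrite('pics/w5.png',cv2.resize(im[60:240,140:380,::-1],None,fx=3,fy=3,interpolation=cv2.INTER_CUBIC))
E
```

```text
[0.50071602 0.14810611 0.02781389] [ 4.95245786  3.5180274  -3.63995426]
```

View pics/w5.png

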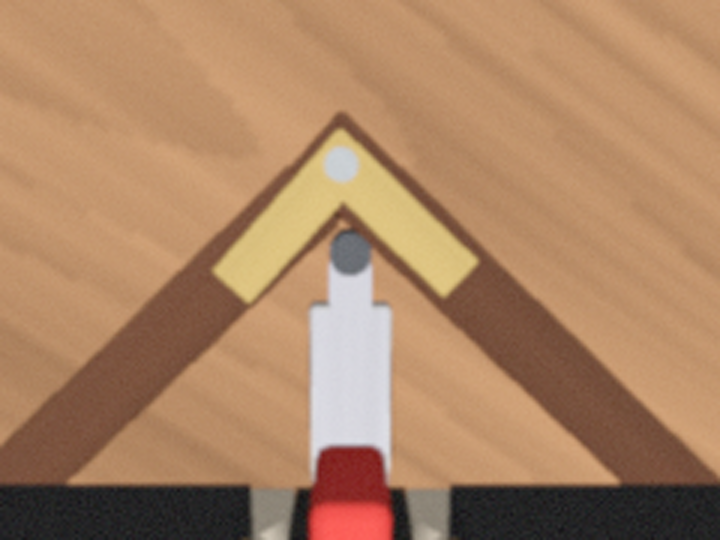

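The nose (350,250) is touching the right rail about 1 mm right of the corner apex (343,210). Shift it left and press again.

drive_tool:
  increments:
    - [[-1, 0, -0.006, 0, 0], [-1, 0, -0.013, 0, 0], [-1, 0.006, -0.013, 0, 0], [-1, 0.012, -0.013, 0, 0], [-1, 0.012, -0.013, 0, 0]]

```text
time_s: 10.1
tcp_pos: [0.5005, 0.1463, 0.0279]
eef_rot: [180.0, 0.1, -145.8]
contact_force: [4.9, 4.5, -2.6]
gripper_width: 0.0137
gripper_force: 8.0
```

```bash
python3 - <<'E'
from mv import *
s=r.get_state();print(s['tcp_pos'],s['contact_force']);im=capture('wrist');m=camera_model('wrist')
h=cv2.cvtColor(im,cv2.COLOR_RGB2HSV)
def nose(im):
    g=cv2.cvtColor(im,cv2.COLOR_RGB2HSV);k=cv2.inRange(g,(0,0,0),(180,70,140));k[:120]=0;k[170:]=0;k[:,:235]=0;k[:,280:]=0
    n,l,s,c=cv2.connectedComponentsWithStats(k);print([(c[i].round(1),s[i]) for i in range(1,n) if s[i,4]>20])
nose(im)
cv2.imwrite('pics/w6.png',cv2.resize(im[60:240,140:380,::-1],None,fx=3,fy=3,interpolation=cv2.INTER_CUBIC))
E
```

```text
[0.50050214 0.14628836 0.02788018] [ 4.93703853  4.54329805 -2.64136314]
[(array([256.6, 143.8]), array([250, 137,  14,  14, 148], dtype=int32))]
```

```bash
cat > apex.py <<'E'
from h import *
def edges(im,lo=95,hi=165,cx=256):
    # lower(inner) boundary of brass V in the wrist picture: fit a line to each arm, intersect (pixels)
    h=cv2.cvtColor(im,cv2.COLOR_RGB2HSV);k=cv2.inRange(h,(20,75,170),(32,200,255));k[:lo]=0;k[hi:]=0;k[:,:cx-60]=0;k[:,cx+60:]=0
    n,l,s,c=cv2.connectedComponentsWithStats(k);i=1+np.argmax(s[1:,4]);k=l==i
    cols=np.nonzero(k.any(0))[0];bot=np.array([np.nonzero(k[:,x])[0].max() for x in cols])
    top=np.array([np.nonzero(k[:,x])[0].min() for x in cols]);mid=cols[np.argmin(top)]
    L=(cols>mid-28)&(cols<mid-8);Rr=(cols>mid+8)&(cols<mid+28)
    a=np.polyfit(cols[L],bot[L],1);b=np.polyfit(cols[Rr],bot[Rr],1);x=(b[1]-a[1])/(a[0]-b[0])
    return s[i],mid,(x,np.polyval(a,x)),a[0],b[0]
E
python3 - <<'E'
from apex import *
m=camera_model('wrist')
for f in('w5','w6'):
    im=cv2.imread(f'pics/{f}.png')[:,:,::-1];im=cv2.resize(im,None,fx=1/3,fy=1/3,interpolation=cv2.INTER_AREA)
    F=np.zeros((384,512,3),np.uint8);F[60:240,140:380]=im
    e=edges(F);print(f,e)
a=e[2];p=ray(m,a,.014)[:2];n=ray(m,(256.6,143.8),.012)[:2];print('apex',p,'nose',n,'dist',np.linalg.norm(p-n));u=np.array([.827,.562]);print('along',(n-p)@u,'left',(n-p)@[-.562,.827])
E
```

```text
w5 (array([ 212,  103,   87,   58, 1729], dtype=int32), np.int64(253), (np.float64(253.6381865736704), np.float64(126.44379387876859)), np.float64(-1.0859649122806998), np.float64(0.9263157894736791))
w6 (array([ 214,  106,   87,   57, 1726], dtype=int32), np.int64(255), (np.float64(256.20209973753276), np.float64(128.80826080950413)), np.float64(-1.0789473684210489), np.float64(0.9263157894736819))
apex [0.44859328 0.1117973 ] nose [0.45535041 0.11665268] dist 0.0083206734414932
along 0.008316875298734698 left 0.00021788932187440796
```

The nose is now centred on the corner (0.2 mm off) and seated with about 6 N. Release, move along to the gap ahead of the handle, and close the fingers there to push the knob outward.

drive_tool:
  increments:
    - [[0, 0, 0, 0, 0], [0, 0, 0, 0, 0], [0, 0, 0, 0, 0], [0, 0, 0, 0, 0]]

```text
time_s: 10.65
tcp_pos: [0.4993, 0.1453, 0.0275]
eef_rot: [-180.0, -0.0, -145.8]
contact_force: [-0.9, -1.5, 0.1]
gripper_width: 0.0425
gripper_force: 0.0
```

drive_tool:
  increments:
    - [[0, -0.2, 0.01, 0, 0], [0, -0.417, 0.01, 0, 0], [-1, -0.417, 0.01, 0, 0], [-1, -0.417, 0.01, 0, 0], [-1, -0.417, 0.01, 0, 0]]

```text
time_s: 11.28
tcp_pos: [0.5396, 0.1741, 0.0275]
eef_rot: [180.0, -0.0, -145.8]
contact_force: [-0.5, -1.2, -0.1]
gripper_width: 0.0193
gripper_force: 0.0
```

drive_tool:
  increments:
    - [[-1, 0, 0, 0, 0], [-1, 0, 0, 0, 0]]

```text
time_s: 11.52
tcp_pos: [0.5402, 0.1745, 0.0277]
eef_rot: [180.0, 0.0, -145.8]
contact_force: [0.7, -0.7, -0.1]
gripper_width: 0.002
gripper_force: 0.0
```

```bash
python3 - <<'E'
from h import *
np.set_printoptions(precision=4,suppress=True)
s=r.get_state();print(s['time_s'],s['tcp_pos'],s['contact_force'])
im=capture('top');m=camera_model('top');cv2.imwrite('pics/t2.png',im[:,:,::-1])
w=capture('wrist');mw=camera_model('wrist');cv2.imwrite('pics/w7.png',w[:,:,::-1])
c=capture('scene');mc=camera_model('scene');cv2.imwrite('pics/s2.png',c[:,:,::-1])
for n,i,mm in(('top',im,m),('scene',c,mc),('wrist',w,mw)):
  for k in('red','yellow'):
    for q,a,_ in blobs(i,k,4):
        p=ray(mm,q,.042)
        if .4<p[0]<.68 and .05<p[1]<.3: print(n,k,q,a,p[:2])
E
```

```text
11.525 [0.5402 0.1745 0.0277] [ 0.6776 -0.7095 -0.0906]
top red [198.2317 185.7439] 82 [0.5024 0.1475]
scene yellow [311.619  240.0476] 21 [0.5684 0.1931]
wrist red [254.1805 167.2397] 2332 [0.5017 0.148 ]
wrist yellow [255.6338 303.5493] 71 [0.5625 0.19  ]
```

drive_tool:
  increments:
    - [[-1, -0.05, 0, 0, 0], [-1, -0.1, 0, 0, 0], [-1, -0.14, 0, 0, 0], [-1, -0.18, 0, 0, 0], [-1, -0.18, 0, 0, 0]]

```text
time_s: 12.3
tcp_pos: [0.5585, 0.187, 0.0274]
eef_rot: [-180.0, 0.0, -145.8]
contact_force: [-0.7, 0.3, 0.6]
gripper_width: 0.0005
gripper_force: 0.0
```

drive_tool:
  increments:
    - [[-1, -0.015, 0, 0, 0], [-1, -0.03, 0, 0, 0], [-1, -0.045, 0, 0, 0], [-1, -0.045, 0, 0, 0]]

```text
time_s: 12.8
tcp_pos: [0.5628, 0.1899, 0.0276]
eef_rot: [-180.0, 0.0, -145.8]
contact_force: [0.7, 0.5, -0.3]
gripper_width: 0.0005
gripper_force: 0.0
```

drive_tool:
  increments:
    - [[-1, -0.01, 0, 0, 0], [-1, -0.02, 0, 0, 0], [-1, -0.02, 0, 0, 0]]

```text
time_s: 13.18
tcp_pos: [0.5648, 0.1912, 0.0276]
eef_rot: [-180.0, 0.0, -145.8]
contact_force: [0.2, 0.3, -0.0]
gripper_width: 0.0007
gripper_force: 0.0
```

drive_tool:
  increments:
    - [[-1, -0.01, 0, 0, 0], [-1, -0.02, 0, 0, 0], [-1, -0.02, 0, 0, 0]]

```text
time_s: 13.55
tcp_pos: [0.5667, 0.1926, 0.0276]
eef_rot: [-180.0, 0.0, -145.8]
contact_force: [-0.5, 0.0, -0.1]
gripper_width: 0.0003
gripper_force: 0.0
```

drive_tool:
  increments:
    - [[-1, -0.01, 0, 0, 0], [-1, -0.015, 0, 0, 0], [-1, -0.015, 0, 0, 0]]

```text
time_s: 13.92
tcp_pos: [0.5673, 0.1929, 0.0274]
eef_rot: [180.0, -0.1, -145.8]
contact_force: [-4.9, -2.5, 3.9]
gripper_width: 0.0004
gripper_force: 2.6
```

Firm stop (5.5 N) within 1 mm of the predicted travel. Back off, rise and check both noses.

drive_tool:
  increments:
    - [[-1, 0.05, 0, 0, 0], [-1, 0.08, 0, 0, 0], [0, 0.08, 0, -0.3, 0], [0, 0.3, 0, -0.7, 0], [0, 0.3, 0, -1, 0]]

```text
time_s: 14.55
tcp_pos: [0.5376, 0.1728, 0.1496]
eef_rot: [180.0, 0.1, -145.8]
contact_force: [0.4, 1.6, 0.5]
gripper_width: 0.025
gripper_force: 0.0
```

drive_tool:
  increments:
    - [[0, -0.4, 0, -0.3, 0], [0, -0.8, 0, -0.5, 0], [0, -0.9, 0, -0.7, 0], [0, -0.9, 0, -0.7, 0]]

```text
time_s: 15.05
tcp_pos: [0.6293, 0.235, 0.2332]
eef_rot: [-180.0, 0.2, -145.8]
contact_force: [-0.4, 0.1, -0.6]
gripper_width: 0.0436
gripper_force: 0.0
```

```bash
python3 - <<'E'
from h import *
np.set_printoptions(precision=4,suppress=True)
s=r.get_state();print(s['time_s'],s['tcp_pos'],s['eef_rot'])
w=capture('wrist');mw=camera_model('wrist');cv2.imwrite('pics/w8.png',w[:,:,::-1])
from frame import frame
try: c,res=frame(w,mw);print(c,res,np.linalg.norm(c[0]-c[2]),np.linalg.norm(c[1]-c[3]))
except Exception as e: print(e)
print(proj(mw,[[.6203,.2306,0],[.5973,.0814,0],[.4505,.1153,0],[.4735,.263,0]]))
for k in('red','yellow'):
    for q,a,_ in blobs(w,k,20): print(k,q,a,ray(mw,q,.042)[:2])
E
```

```text
15.05 [0.6293 0.235  0.2332] [-179.9788    0.2182 -145.7866]
[[0.6184 0.2282]
 [0.5952 0.0797]
 [0.4487 0.113 ]
 [0.4717 0.2615]] [np.float64(0.13181100642569657), np.float64(0.1630960517347067), np.float64(0.19308292838931365), np.float64(0.13022702711772954)] 0.20518214 0.21978055
[[256.531  158.9878]
 [165.6374  75.1841]
 [256.5053 -22.7492]
 [346.3518  74.7834]]
red [255.7068  30.2565] 573 [0.5031 0.1499]
yellow [255.7529 120.3294] 85 [0.5785 0.2011]
```

View pics/w8.png

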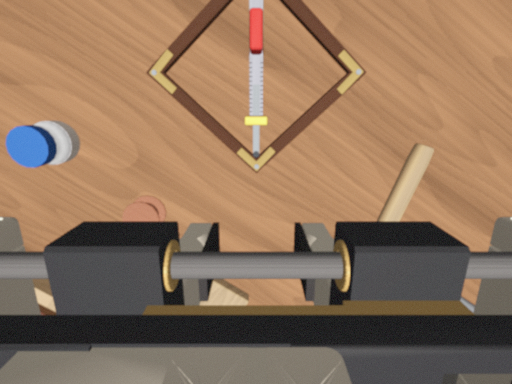

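The slide nose (256,155) is in the far corner and the extension reads about 91 mm between handle and knob centres (92.6 expected). Now check the fixed nose from above the handle.

drive_tool:
  increments:
    - [[0, 0.4, 0, 0, 0], [0, 0.8, 0, 0.2, 0], [0, 1, 0, 0.4, 0], [0, 1, 0, 0.4, 0]]

```text
time_s: 15.6
tcp_pos: [0.5252, 0.1644, 0.1817]
eef_rot: [180.0, -0.2, -145.8]
contact_force: [0.4, -1.1, 0.2]
gripper_width: 0.0438
gripper_force: 0.0
```

drive_tool:
  increments:
    - [[0, 0.26, 0, 0.4, 0], [0, 0.26, 0, 0.6, 0], [0, 0.26, 0, 0.6, 0]]

```text
time_s: 15.98
tcp_pos: [0.5018, 0.1484, 0.1103]
eef_rot: [-180.0, -0.2, -145.8]
contact_force: [0.3, 0.0, 0.2]
gripper_width: 0.044
gripper_force: 0.0
```

```bash
python3 - <<'E'
from apex import *
np.set_printoptions(precision=4,suppress=True)
s=r.get_state();print(s['time_s'],s['tcp_pos'],s['eef_rot'])
w=capture('wrist');m=camera_model('wrist');cv2.imwrite('pics/w9.png',w[:,:,::-1])
g=cv2.cvtColor(w,cv2.COLOR_RGB2HSV);k=cv2.inRange(g,(0,0,0),(180,70,140));k[:,:235]=0;k[:,280:]=0;k[200:]=0
n,l,st,c=cv2.connectedComponentsWithStats(k);N=[c[i] for i in range(1,n) if st[i,4]>20];print(N,[x[4] for x in st[1:]])
print(proj(m,[[.449,.1125,0],[.449,.1125,.014]]))
e=edges(w,60,170);print(e)
u=np.array([.827,.562])
a=ray(m,e[2],.014)[:2]
for q in N:
    p=ray(m,q,.012)[:2];print('apex',a,'nose',p,'along',(p-a)@u,'left',(p-a)@[-.562,.827])
for kk in('red',):
    for q,ar,mk in blobs(w,kk,20):
        ys,xs=np.nonzero(mk);lo,hi=ys.min(),ys.max()
        print(q,ar,lo,hi,'kn',ray(m,(xs[ys==hi-3].mean(),hi+.5),.042),ray(m,q,.042))
E
```

```text
15.975 [0.5018 0.1484 0.1103] [-179.9897   -0.1727 -145.8005]
[array([255.1618, 130.0147])] [np.int32(68)]
[[255.5252 117.8056]
 [255.4893 118.344 ]]
(array([227, 105,  58,  38, 772], dtype=int32), np.int64(254), (np.float64(261.0395136778115), np.float64(126.90462326027834)), np.float64(-0.41578947368421), np.float64(0.7385964912280695))
apex [0.4521 0.1201] nose [0.457  0.1176] along 0.002652441743677094 left -0.004849894562584102
[255.1064 203.5835] 874 177 229 kn [0.5203 0.1605 0.042 ] [0.5021 0.1482 0.042 ]
```

```bash
python3 - <<'E'
from apex import *
np.set_printoptions(precision=4,suppress=True)
w=cv2.imread('pics/w9.png')[:,:,::-1].copy();m=camera_model('wrist')
g=cv2.GaussianBlur(w,(0,0),.6)[:,:,0].astype(float)
# rails beside corner c2: dark edge at bench, fitted on scanlines
c=np.array([.449,.1125]);C=np.array([.534,.171]);L=[]
for o in((.596,.0795),(.472,.2615)):
    d=np.array(o)-c;d/=np.linalg.norm(d);n=np.array([-d[1],d[0]]);n*=-np.sign(n@(C-c));pts=[]
    for t in np.linspace(.032,.062,25):
        s=np.linspace(-.010,.006,120);W=np.c_[c+t*d+s[:,None]*n,0*s];uv=proj(m,W).astype(np.float32)
        v=cv2.remap(g,uv[:,:1],uv[:,1:],cv2.INTER_LINEAR).ravel();k=np.argmin(np.gradient(v));pts.append(W[k,:2])
    pts=np.array(pts);vx,vy,x,y=cv2.fitLine(pts.astype(np.float32),cv2.DIST_HUBER,0,1e-6,1e-6).ravel();L.append((np.array([x,y]),np.array([vx,vy])));print(np.median(np.abs((pts-[x,y])@[-vy,vx]))*1e3)
(p,d),(q,e)=L;k=np.linalg.solve(np.c_[d,-e],q-p);a=p+k[0]*d;N=ray(m,(255.16,130.0),.012)[:2];u=np.array([.827,.562])
print(a,N,'along',(N-a)@u,'left',(N-a)@[-.562,.827])
for P,D in L: print('wall dist',abs((N-P)@[-D[1],D[0]]))
E
```

```text
0.05239478261109118
0.08849845183748013
[0.4539 0.1153] [0.457  0.1176] along 0.003814040675982586 left 0.00014745185856382642
wall dist 0.002896933014613785
wall dist 0.002716219693141913
```

The fixed nose is symmetric in its corner too, with wall distances 2.9 and 2.7 mm, so it is seated. The short diagonal is measured. Regrip the handle, lift and turn 90° for the long diagonal: fixed nose to c1 (far right), slide towards c3.

drive_tool:
  increments:
    - [[0, 0, 0, 0.35, 0], [0, 0, 0, 0.6, 0], [0, 0, 0, 0.688, 0], [0, 0, 0, 0.688, 0]]

```text
time_s: 16.52
tcp_pos: [0.5033, 0.1494, 0.0295]
eef_rot: [-180.0, 0.0, -145.8]
contact_force: [0.2, -0.4, 0.6]
gripper_width: 0.044
gripper_force: 0.0
```

drive_tool:
  increments:
    - [[-1, 0, 0, 0, 0], [-1, 0, 0, 0, 0], [-1, 0, 0, 0, 0], [-1, 0, 0, 0, 0], [-1, 0, 0, 0, 0]]
  squeeze: 20

```text
time_s: 17.15
tcp_pos: [0.5032, 0.149, 0.0295]
eef_rot: [-180.0, 0.1, -145.8]
contact_force: [2.3, -2.3, 4.8]
gripper_width: 0.0137
gripper_force: 20.0
```

drive_tool:
  increments:
    - [[-1, 0, 0, -0.2, 0], [-1, 0, 0, -0.45, 0], [-1, 0, 0, -0.5, 0]]

```text
time_s: 17.52
tcp_pos: [0.5029, 0.1495, 0.0902]
eef_rot: [180.0, 0.1, -145.8]
contact_force: [-0.1, 1.0, -3.0]
gripper_width: 0.0138
gripper_force: 20.0
```

drive_tool:
  increments:
    - [[-1, -0.1, -0.1, 0, -0.025], [-1, -0.2, -0.2, 0, -0.05], [-1, -0.3, -0.3, 0, -0.075], [-1, -0.332, -0.342, 0, -0.1], [-1, -0.332, -0.342, 0, -0.125]]

```text
time_s: 18.15
tcp_pos: [0.558, 0.1369, 0.0872]
eef_rot: [179.9, -0.1, -100.6]
contact_force: [0.5, 1.5, -2.7]
gripper_width: 0.0138
gripper_force: 20.0
```

drive_tool:
  increments:
    - [[-1, 0, 0, 0, -0.025], [-1, 0, 0, 0, -0.05], [-1, 0, 0, 0, -0.075], [-1, 0, 0, 0, -0.1], [-1, 0, 0, 0, -0.125]]

```text
time_s: 18.77
tcp_pos: [0.5576, 0.1371, 0.0874]
eef_rot: [179.9, 0.0, -55.5]
contact_force: [0.8, 0.3, -2.3]
gripper_width: 0.0137
gripper_force: 20.0
```

```bash
cat > seat.py <<'E'
from mv import *
np.set_printoptions(precision=4,suppress=True)
def nosepx(w):
    g=cv2.cvtColor(w,cv2.COLOR_RGB2HSV);k=cv2.inRange(g,(0,0,0),(180,70,140));k[:,:235]=0;k[:,280:]=0;k[200:]=0
    n,l,st,c=cv2.connectedComponentsWithStats(k);i=1+np.argmax(st[1:,4]);return c[i],st[i,4]
def corner(w,m,c,others,C=(.535,.1704)):
    g=cv2.GaussianBlur(w,(0,0),.6)[:,:,0].astype(float);c=np.array(c);C=np.array(C);L=[]
    for o in others:
        d=np.array(o)-c;d/=np.linalg.norm(d);n=np.array([-d[1],d[0]]);n*=-np.sign(n@(C-c));pts=[]
        for t in np.linspace(.032,.062,25):
            s=np.linspace(-.010,.008,120);W=np.c_[c+t*d+s[:,None]*n,0*s];uv=proj(m,W).astype(np.float32)
            v=cv2.remap(g,uv[:,:1],uv[:,1:],cv2.INTER_LINEAR).ravel();pts.append(W[np.argmin(np.gradient(v)),:2])
        pts=np.array(pts);vx,vy,x,y=cv2.fitLine(pts.astype(np.float32),cv2.DIST_HUBER,0,1e-6,1e-6).ravel();L.append((np.array([x,y]),np.array([vx,vy])))
        print('line res mm',np.median(np.abs((pts-[x,y])@[-vy,vx]))*1e3)
    (p,d),(q,e)=L;k=np.linalg.solve(np.c_[d,-e],q-p);return p+k[0]*d,L
def check(z,c=(.5968,.0794),others=((.619,.228),(.451,.1127)),u=(-.562,.827)):
    s=r.get_state();w=capture('wrist');m=camera_model('wrist');print(s['time_s'],s['tcp_pos'],s['eef_rot'],s['contact_force'])
    px,ar=nosepx(w);N=ray(m,px,z+.012)[:2];a,L=corner(w,m,c,others);u=np.array(u)
    y=np.radians(s['eef_rot'][2]);d=N-np.array(s['tcp_pos'])[:2]
    print('nosepx',px,ar,'tool',d@[np.cos(y),np.sin(y)],d@[np.sin(y),-np.cos(y)],'corner',a,'nose',N,'along',(N-a)@u,'left',(N-a)@[-u[1],u[0]],'walls',[abs((N-P)@[-D[1],D[0]]) for P,D in L])
    return w
E
python3 - <<'E'
from seat import *
p=r.get_state();print(p['joints'],p['gripper_width'])
w=check(p['tcp_pos'][2]-.0278);cv2.imwrite('pics/w10.png',w[:,:,::-1])
units([.5578,.1368,.0285],-55.8)
E
```

```text
[ 33.305   19.3397 -22.934   -0.0508 -47.8617   1.1947] 0.0136611950775295
18.775 [0.5576 0.1371 0.0874] [179.8654   0.0404 -55.5345] [ 0.7644  0.252  -2.2659]
line res mm 0.079267000559212
line res mm 0.08442321772185304
nosepx [256.0966 138.3103] 145 tool 0.05672491677119412 -0.0009568448187750045 corner [0.5986 0.0816] nose [0.5905 0.0909] along 0.012253406269775965 left 0.0015302368925436535 walls [np.float64(0.009360368815584382), np.float64(0.00740624691265044)]
t 18.825 tcp [0.5576 0.1371 0.0875] yaw -55.1 -> units [0.0033 0.0001 0.4914 0.0019]
```

drive_tool:
  increments:
    - [[-1, 0, -0.012, 0.2, 0.002], [-1, 0, -0.012, 0.4, 0.002], [-1, 0, -0.012, 0.47, 0.002], [-1, 0, -0.012, 0.482, 0.002], [-1, 0, -0.012, 0.482, 0.002]]

```text
time_s: 19.45
tcp_pos: [0.5602, 0.1384, 0.0316]
eef_rot: [-180.0, -0.0, -56.5]
contact_force: [-0.6, 0.1, -2.2]
gripper_width: 0.0141
gripper_force: 20.0
```

```bash
python3 - <<'E'
from seat import *
check(0)
E
```

```text
19.45 [0.5602 0.1384 0.0316] [-179.9563   -0.0077  -56.5425] [-0.5899  0.1055 -2.1605]
line res mm 0.07087707497468662
line res mm 0.1493295486200965
nosepx [256.1438 137.9726] 146 tool 0.05650299724387252 -0.000622805655364763 corner [0.5976 0.0809] nose [0.5919 0.0916] along 0.012063885925587273 left -0.0013239242628172295 walls [np.float64(0.0072768322296425355), np.float64(0.009182884866978122)]
```

drive_tool:
  increments:
    - [[-1, 0, 0.011, 0.016, 0], [-1, 0.015, 0.011, 0.016, 0], [-1, 0.03, 0.011, 0.016, 0], [-1, 0.042, 0.011, 0.016, 0], [-1, 0.042, 0.011, 0.016, 0]]
  squeeze: 8

```text
time_s: 20.12
tcp_pos: [0.5618, 0.1333, 0.0296]
eef_rot: [-180.0, -0.0, -56.5]
contact_force: [-0.9, 0.0, 1.5]
gripper_width: 0.0137
gripper_force: 8.0
```

drive_tool:
  increments:
    - [[-1, 0.008, 0, 0, 0], [-1, 0.015, 0, 0, 0], [-1, 0.015, 0, 0, 0]]

```text
time_s: 20.5
tcp_pos: [0.5627, 0.1323, 0.0296]
eef_rot: [-180.0, 0.0, -56.5]
contact_force: [-2.5, 3.5, 3.9]
gripper_width: 0.0138
gripper_force: 8.0
```

```bash
python3 - <<'E'
from seat import *
check(0)
E
```

```text
20.5 [0.5627 0.1323 0.0296] [-179.9517    0.0104  -56.5063] [-2.5415  3.5309  3.9233]
line res mm 0.10690495980008669
line res mm 0.11983479278387732
nosepx [256.2273 137.9026] 154 tool 0.05678185588498921 -0.00048578273788258894 corner [0.5972 0.0814] nose [0.5944 0.0852] along 0.004653332211061936 left 0.00014047046615112005 walls [np.float64(0.003290216237083749), np.float64(0.00307239419165392)]
```

Fixed nose seated in c1 (walls 3.3/3.1 mm, 4.3 N). Release, close in the gap, and push the knob out.

drive_tool:
  increments:
    - [[0, 0, 0, 0, 0], [0, 0, 0, 0, 0], [0, 0, 0, 0, 0], [0, 0, 0, 0, 0]]

```text
time_s: 21.05
tcp_pos: [0.5625, 0.1316, 0.0291]
eef_rot: [180.0, -0.0, -56.5]
contact_force: [0.2, 0.0, -0.0]
gripper_width: 0.0429
gripper_force: 0.0
```

drive_tool:
  increments:
    - [[0, -0.2, 0, 0, 0], [0, -0.455, 0, 0, 0], [-1, -0.455, 0, 0, 0], [-1, -0.455, 0, 0, 0], [-1, -0.455, 0, 0, 0]]

```text
time_s: 21.68
tcp_pos: [0.5326, 0.1768, 0.0292]
eef_rot: [180.0, -0.0, -56.6]
contact_force: [0.1, -0.2, -0.2]
gripper_width: 0.0195
gripper_force: 0.0
```

drive_tool:
  increments:
    - [[-1, 0, 0, 0, 0], [-1, 0, 0, 0, 0], [-1, -0.05, 0, 0, 0], [-1, -0.1, 0, 0, 0], [-1, -0.16, 0, 0, 0]]

```text
time_s: 22.3
tcp_pos: [0.5215, 0.1938, 0.0293]
eef_rot: [-180.0, -0.0, -56.5]
contact_force: [0.2, 0.2, -0.2]
gripper_width: 0.0006
gripper_force: 0.0
```

drive_tool:
  increments:
    - [[-1, -0.025, 0, 0, 0], [-1, -0.05, 0, 0, 0], [-1, -0.075, 0, 0, 0], [-1, -0.1, 0, 0, 0], [-1, -0.1, 0, 0, 0]]

```text
time_s: 22.92
tcp_pos: [0.515, 0.2035, 0.0292]
eef_rot: [180.0, 0.0, -56.5]
contact_force: [-0.7, 0.4, 0.0]
gripper_width: 0.0003
gripper_force: 0.0
```

drive_tool:
  increments:
    - [[-1, -0.01, 0, 0, 0], [-1, -0.02, 0, 0, 0], [-1, -0.02, 0, 0, 0]]

```text
time_s: 23.3
tcp_pos: [0.5138, 0.2054, 0.0292]
eef_rot: [180.0, 0.0, -56.5]
contact_force: [0.0, 0.5, -0.3]
gripper_width: 0.0004
gripper_force: 0.0
```

drive_tool:
  increments:
    - [[-1, -0.01, 0, 0, 0], [-1, -0.02, 0, 0, 0], [-1, -0.025, 0, 0, 0], [-1, -0.025, 0, 0, 0]]

```text
time_s: 23.8
tcp_pos: [0.5121, 0.2073, 0.0292]
eef_rot: [180.0, -0.0, -56.5]
contact_force: [3.1, -4.6, 1.1]
gripper_width: 0.0006
gripper_force: 2.5
```

drive_tool:
  increments:
    - [[-1, -0.008, 0, 0, 0], [-1, -0.015, 0, 0, 0], [-1, -0.015, 0, 0, 0]]

```text
time_s: 24.18
tcp_pos: [0.511, 0.208, 0.0292]
eef_rot: [179.9, -0.1, -56.5]
contact_force: [3.5, -8.3, 1.2]
gripper_width: 0.0005
gripper_force: 4.5
```

drive_tool:
  increments:
    - [[-1, 0.04, 0, 0, 0], [-1, 0.08, 0, 0, 0], [0, 0.08, 0, -0.4, 0], [0, 0.08, 0, -0.8, 0], [0, 0.08, 0, -1, 0]]

```text
time_s: 24.8
tcp_pos: [0.5175, 0.2022, 0.1522]
eef_rot: [-179.8, 0.0, -56.5]
contact_force: [-0.2, 0.5, -0.5]
gripper_width: 0.025
gripper_force: 0.0
```

drive_tool:
  increments:
    - [[0, -0.1, 0, -0.4, 0], [0, -0.25, 0, -0.8, 0], [0, -0.3, 0, -0.9, 0], [0, -0.3, 0, -0.9, 0]]

```text
time_s: 25.3
tcp_pos: [0.4966, 0.232, 0.2578]
eef_rot: [-179.9, 0.1, -56.5]
contact_force: [-0.1, -0.4, -0.8]
gripper_width: 0.0438
gripper_force: 0.0
```

```bash
python3 - <<'E'
from frame import *
s=r.get_state();print(s['time_s'],s['tcp_pos'],s['eef_rot'])
np.set_printoptions(precision=4,suppress=True)
w=capture('wrist');m=camera_model('wrist');cv2.imwrite('pics/w11.png',w[:,:,::-1])
c,res=frame(w,m,C=(.534,.171));print(c,res,np.linalg.norm(c[0]-c[2]),np.linalg.norm(c[1]-c[3]));uv=proj(m,np.c_[c,np.zeros(4)]);print(uv)
for k in('red','yellow'):
    for q,a,_ in blobs(w,k,20): print(k,q,a,ray(m,q,.042)[:2])
g=cv2.cvtColor(w,cv2.COLOR_RGB2HSV);k=cv2.inRange(g,(0,0,0),(180,80,140))
n,l,st,cc=cv2.connectedComponentsWithStats(k)
for i in range(1,n):
    for j in(1,3):
        if st[i,4]>8 and np.linalg.norm(cc[i]-uv[j])<25:
            N=ray(m,cc[i],.012)[:2];print('nose',j,cc[i],st[i,4],N,'to corner',np.linalg.norm(N-c[j]))
x0,y0=np.clip(uv.min(0)-25,0,None).astype(int);x1,y1=(uv.max(0)+25).astype(int);q=w[y0:y1,x0:x1,::-1]
f=min(800/q.shape[1],600/q.shape[0]);cv2.imwrite('pics/w11c.png',cv2.resize(q,None,fx=f*.99,fy=f*.99,interpolation=cv2.INTER_CUBIC))
E
```

```text
25.3 [0.49657125 0.23201543 0.25781311] [-1.79893239e+02  5.02065576e-02 -5.64802347e+01]
[[0.6196 0.2275]
 [0.5964 0.0795]
 [0.4498 0.1131]
 [0.4735 0.2612]] [np.float64(0.1427606716628087), np.float64(0.1468558661900258), np.float64(0.29182393683588825), np.float64(0.19779456880657015)] 0.20470648 0.21941102
[[181.187  109.1428]
 [256.8022  15.7463]
 [334.5034 107.6945]
 [258.3314 187.5761]]
red [256.9923  67.9643] 392 [0.5605 0.1335]
yellow [257.5303 158.3636] 66 [0.5019 0.2208]
nose 1 [256.3725  18.902 ] 51 [0.5932 0.0853] to corner 0.006619041750577511
nose 3 [257.8929 185.7143] 28 [0.4774 0.2566] to corner 0.006013738220642227
```

View pics/w11c.png

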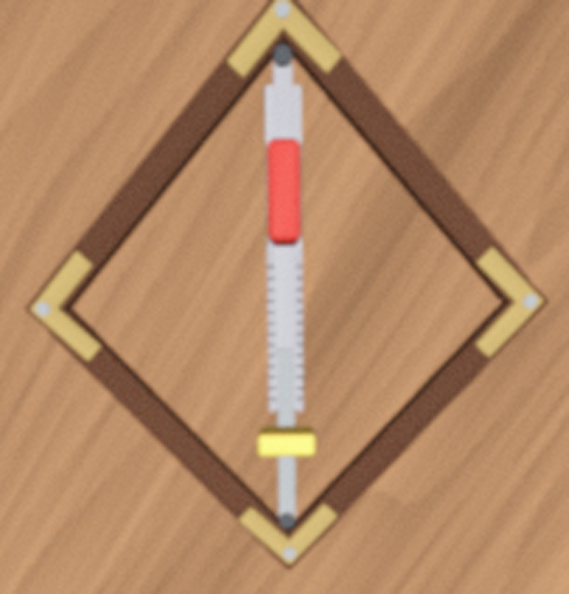

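Both noses, at (282,55) and (287,520) in the crop, sit 6.6 and 6.0 mm from their corners (5.9 nominal). The gauge lies along the longer diagonal, 219.4 against 204.7 mm, and the robot is clear of it. Handing in.

```bash
python3 -c "
from plant import job
print(job.close_job())"
```

```text
the job is handed in; nothing more can be done
None
```

Both inside diagonals were checked with the largest gauge: about 205 mm (near-right to far-left) and about 219 mm (far-right to near-left), and the gauge is left lying set across the longer one, with the other things on the bench not touched.

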